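Vitamin tubes into their bedside stands

ROBOT

A 6-joint arm with a two-finger parallel gripper is mounted at the origin on the work surface. World frame = base frame: x ahead of the robot, y to its left, z up, the work surface at z = 0. Lengths are in m, angles in degrees, forces in N, time in s.
With the tool pointing down it reaches from about 0.25 to 0.775 m from the base axis. Payload 4 kg.
Tool frame: the origin (TCP) lies on the mounting face of the last link; the fingertips stand 199 mm ahead of it and the grasp point (between the pads) lies 180 mm ahead of it; z points along the fingers, y is the line along which they close (so a half turn about z gives the same grasp; the last joint's range is limited). The gripper opens to 94 mm and grips with 3 to 60 N. Pads are 16 mm wide; open, the fingers measure 119 mm over their backs; the gripper's body (75 mm by 177 mm) begins 78 mm behind the grasp point.
Start: joints at [67.03, 4.996, 78.535, -0, 96.463, -5.907], TCP at [0.161, 0.526, 0.405] pointing down, gripper open.
Joint ranges: [-177.83, 177.83], [-43.37, 116.18], [15.69, 146.23], [-61.86, 241.86], [9.47, 152.12], [-147.06, 147.06]. Speed limits (degrees/s): [159.86, 159.86, 180, 180, 180, 180].

INTERFACE

Orientations are given as a 3x3 rotation matrix whose columns are the frame's x, y, z axes.
In Python, from workcell import bot gives the robot as it stands. The module is installed in compiled form; this text tells all that it offers.
- The arm moves only by the tool apply_moves, never from a script. Its arguments are lists of equal length, an entry for each row: "fingers": the opening, from 0 (shut) to 1 (fully open); "dp": the shift along the tool's x, y, z scaled (see below), a list of three; "turn": the turn, a rotation vector about the tool's x, y, z scaled (see below), a list of three. A call has 1 to 5 rows; each row is the pose to reach, as a shift and turn from the pose commanded when the call began, along the tool's axes at that moment; what a row does not reach only later rows make up. The controller multiplies each number of a shift by 50 cm and each number of a turn by pi/2 rad. A row lasts 1/10 s, in which the tool goes at most 50 mm and 8.59 degrees, less where a joint would pass 70% of its speed; a pose out of reach is approached as far as the arm can. A call with a number of a shift or a turn outside -1 to 1 is refused whole. A call with a gripper value outside its range is refused whole. The fingers move at their own pace and stop on an object; "force" is the grip in N (left out, the last holds). Time passes only in rows, so rows that repeat a pose let the fingers close. It gives the time, the measured TCP pose, the force, the opening and the grip force at its end, in the units of the state.
- bot.sense(): the state, without advancing time (a new reading comes with each control period).
- bot.get_image(name): name is "side" or "top"; returns the picture (400x640x3 uint8, blue, green, red); there is no depth.
- bot.camera_info(name): a dict with "mtx" (3x3 intrinsics, pixels), "position" and "orientation" of the camera in the world. Camera axes: x right, y down, z forward; pixel columns grow to the right and rows downward; lengths in m; the calibration is good to about 2 mm. A picture is of the moment at which its call begins. camera_info takes no time and is no camera call.
- bot.close_job(): hands the job in; it is judged then, once.
The state is a dict: "time": time; "joints": joint angles; "joint_velocities": joint speeds; "effort": joint torques, N m; "tool_pos": TCP position; "tcp_rot": TCP orientation; "wrist_force": force on the tool from outside, world axes, zero at the start; "torque": the same for the moment, N m; "finger_gap": opening from 0.0 (shut) to 1.0 (fully open); "grip_force": force on a finger pad.
Only numpy, scipy, OpenCV 4.12 (cv2) and the standard library are available. Lean on these libraries where they do the work, as an engineer would, in place of code of your own. Each camera call takes 0.05 s, during which the arm holds its last target. There are 200 camera calls.

TASK

Pick out the three clear vitamin tubes with white snap caps and stand each one upright in the wooden stand of its own size: the thickest tube in the widest stand, the middle tube in the middle stand, the slimmest tube in the narrowest stand. Keep the tubes upright and set them down gently on the floor of the well rather than dropping them. Leave the hand warmer case, ashtray, spoon rest and peg board strip where they are.

Things in the scene. Friction and masses are not known exactly. Their poses are not given: they have to be found in the camera images.
- tube_slim: the slimmest of the three vitamin tubes: an upright round tube of clear plastic with pale tablets inside and a flat white snap cap, 24 mm in diameter and 92 mm tall, loose, up to 52 g, closed. Origin at the centre of its underside, z up along its axis.
- tube_mid: the middle of the three vitamin tubes: an upright round tube of clear plastic with pale tablets inside and a flat white snap cap, 42 mm in diameter and 84 mm tall, loose, up to 104 g, closed. Origin at the centre of its underside, z up along its axis.
- tube_thick: the thickest of the three vitamin tubes: an upright round tube of clear plastic with pale tablets inside and a flat white snap cap, 60 mm in diameter and 72 mm tall, loose, up to 156 g, closed. Origin at the centre of its underside, z up along its axis.
- stand_slim: the narrowest of the three round wooden stands: a shallow turned cup of pale wood, fixed to the nightstand, 52 mm outer diameter, 20 mm tall, with a round well 40 mm wide whose floor is 8 mm above the nightstand (12 mm deep). Origin at the centre of its underside, z up. It takes the slimmest tube (24 mm) with 8 mm to spare all round; the next thicker tube does not go in.
- stand_mid: the middle of the three round wooden stands: a shallow turned cup of pale wood, fixed to the nightstand, 70 mm outer diameter, 20 mm tall, with a round well 58 mm wide whose floor is 8 mm above the nightstand (12 mm deep). Origin at the centre of its underside, z up. It takes the middle tube (42 mm) with 8 mm to spare all round; the next thicker tube does not go in.
- stand_thick: the widest of the three round wooden stands: a shallow turned cup of pale wood, fixed to the nightstand, 88 mm outer diameter, 20 mm tall, with a round well 76 mm wide whose floor is 8 mm above the nightstand (12 mm deep). Origin at the centre of its underside, z up. It takes the thickest tube (60 mm) with 8 mm to spare all round.
- warmer_case: bystander among the tubes: silver aluminium hand warmer case standing on end, flat oval section 62 mm (its x) by 26 mm (its y), 80 mm tall, loose. Origin at the centre of its underside.
- ashtray: bystander among the stands: round empty ashtray of brown ceramic with three notches in the rim, 100 mm across the rim, 28 mm tall, loose. Origin at the centre of its underside.
- spoon_rest: bystander between tubes and stands: wooden spoon rest lying flat, 165 mm long (its x, from -80 to +85 mm), 80 mm wide at its round dish, 16 mm tall, loose. Origin on its underside.
- peg_strip: bystander at the left edge: white plastic wall peg board strip lying flat, 240 mm (its x) by 42 mm, 8 mm thick, with four pegs pointing up to 30 mm height, loose. Origin at the centre of its underside.
Things that resemble listed ones, but are neither listed nor needed, are in the scene too. What is shaped like the tube_slim but blue or purple is not meant.

How it is judged (in metres and radians):
At the end, for the whole second after the job is handed in: Each of the three tubes stands upright (within about 7 degrees) on the floor of the well of the stand of its own size (axis within 11 mm of the stand's, underside 5 to 12 mm above the nightstand), at rest and released; the hand warmer case still stands (horizontal distance between tube_slim and stand_slim below 0.011 m and z of tube_slim in the frame of stand_slim between 0.005 and 0.012 m and angle between each of tube_slim, tube_mid, tube_thick's own z axis and vertical below 0.12 rad and linear speed of each of tube_slim, tube_mid, tube_thick below 0.02 m/s and contact force between each of tube_slim, tube_mid, tube_thick and the fingers below 0.1 N and horizontal distance between tube_mid and stand_mid below 0.011 m and z of tube_mid in the frame of stand_mid between 0.005 and 0.012 m and horizontal distance between tube_thick and stand_thick below 0.011 m and z of tube_thick in the frame of stand_thick between 0.005 and 0.012 m and angle between warmer_case's own z axis and vertical below 0.2 rad); the robot touches nothing.
It fails at once if a tube is tipped by more than about 35 degrees (angle between any of tube_slim, tube_mid, tube_thick's own z axis and vertical above 0.6 rad).
It fails at once if a tube is dropped or slammed into its stand (faster than 0.6 m/s less than 50 mm above the floor of the well) ((horizontal distance between tube_slim and stand_slim below 0.03 m and z of tube_slim in the frame of stand_slim below 0.058 m and linear speed of tube_slim above 0.6 m/s) or (horizontal distance between tube_mid and stand_mid below 0.03 m and z of tube_mid in the frame of stand_mid below 0.058 m and linear speed of tube_mid above 0.6 m/s) or (horizontal distance between tube_thick and stand_thick below 0.03 m and z of tube_thick in the frame of stand_thick below 0.058 m and linear speed of tube_thick above 0.6 m/s)).
It fails at once if the hand warmer case, ashtray, spoon rest or peg board strip is shifted by more than 15 mm (distance of any of warmer_case, ashtray, spoon_rest, peg_strip from where it was at the start of the episode above 0.015 m).
It also fails if it takes over 90 s, if anything falls off the work surface, if the arm or the gripper's body presses on something with over 40 N, if the wrist force passes 120 N, or if a joint passes its speed limit or range.

## Working session

There is one attempt and no reset: what is moved stays moved. The work goes in short steps, Python scripts to look and compute and a tool call to move; the robot and the scene stay as the last step left them, time stands still between calls to the robot, and variables do not carry over. Pictures are saved under pics/ and viewed, at most 14 in all, crops included, and the job is handed in when it is done.

Besides the shell and the picture viewer there is one more tool, called after "Call:" by a JSON object that holds its "op" and its "data", one argument or row to a line. apply_moves: Moves the arm, as the interface text tells. Its arguments: {"type":"object","properties":{"fingers":{"type":"array","items":{"type":"number"}},"dp":{"type":"array","items":{"type":"array","items":{"type":"number"}}},"turn":{"type":"array","items":{"type":"array","items":{"type":"number"}}},"force":{"type":"number"}},"required":["fingers","dp","turn"]}

```bash
mkdir -p pics; python3 - <<'E'
from workcell import bot
import cv2
for n in("top","side"):
    cv2.imwrite(f"pics/{n}0.png",bot.get_image(n)); print(n,bot.camera_info(n))
s=bot.sense();print(s)
E
```

```text
top {'mtx': array([[518.64446337,   0.        , 317.55357318],
       [  0.        , 518.64446337, 192.14827535],
       [  0.        ,   0.        ,   1.        ]]), 'position': array([0.40632633, 0.06989704, 1.21131144]), 'orientation': array([[ 0.02159643, -0.99495812,  0.09793837],
       [-0.99973773, -0.02074531,  0.00970052],
       [-0.00761985, -0.09812218, -0.9951452 ]])}
side {'mtx': array([[370.53116012,   0.        , 316.56310772],
       [  0.        , 370.53116012, 208.87306616],
       [  0.        ,   0.        ,   1.        ]]), 'position': array([-0.02990167, -0.4928409 ,  0.53961874]), 'orientation': array([[ 0.71262823, -0.34736648,  0.60950597],
       [-0.70132594, -0.37430178,  0.60666309],
       [ 0.01740475, -0.85978759, -0.51035514]])}
{'time': 0.1, 'joints': array([ 6.70310550e+01,  5.03620881e+00,  7.86152626e+01,  1.62941683e-03,
        9.64633129e+01, -5.90704158e+00]), 'joint_velocities': array([ 0.01142171, -0.15717289, -0.15467707,  0.09317879,  0.05340066,
        0.05676208]), 'effort': array([ 1.52893008e-03, -3.41251194e+01, -3.03301549e+01,  7.18669756e-02,
        3.03810916e-02, -9.89761702e-05]), 'tool_pos': array([0.16133358, 0.52570442, 0.40361539]), 'tcp_rot': array([[-9.55989150e-01,  2.93400907e-01, -8.07794592e-04],
       [ 2.93401925e-01,  9.55987421e-01, -1.83350315e-03],
       [ 2.34289980e-04, -1.98981761e-03, -9.99997993e-01]]), 'wrist_force': array([ 0.37545416, -0.95582167, -0.08997726]), 'torque': array([0.02610856, 0.04103239, 0.06024385]), 'grip_force': 0.0, 'finger_gap': 0.9985053152837201}
```

View pics/top0.png

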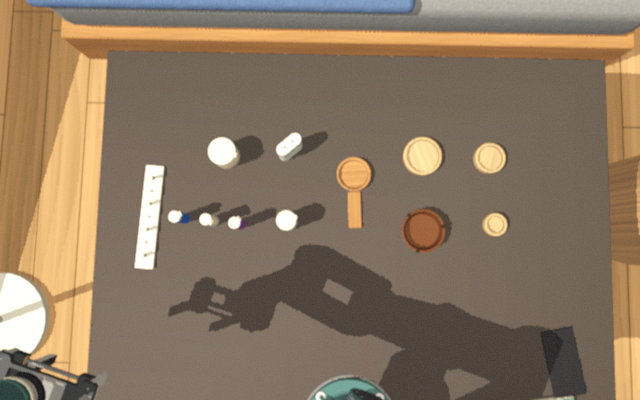

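View pics/side0.png

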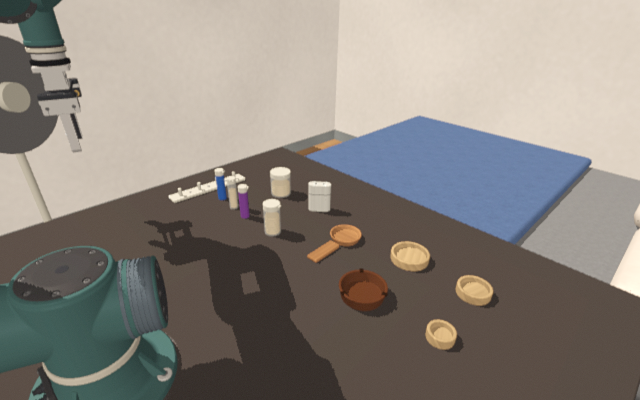

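The top view shows the thick tube at (224,152), warmer (289,147), mid tube (287,220), and the slim tube (208,219) between the blue (178,217) and purple (236,222) look-alikes. The stands are at thick (423,156), mid (489,158) and slim (495,224), with the ashtray at (424,229). The side view shows the same things, with the slim tube at (233,193).

```bash
python3 - <<'E'
import cv2,numpy as np
t=cv2.imread("pics/top0.png");s=cv2.imread("pics/side0.png")
a=cv2.resize(t[130:240,130:330],None,fx=4,fy=4,interpolation=cv2.INTER_CUBIC)
b=cv2.resize(s[160:245,165:335],None,fx=4.7,fy=4.7,interpolation=cv2.INTER_CUBIC)
cv2.imwrite("pics/ct.png",a);cv2.imwrite("pics/cs.png",b)
E
```

```text
(no output)
```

View pics/ct.png

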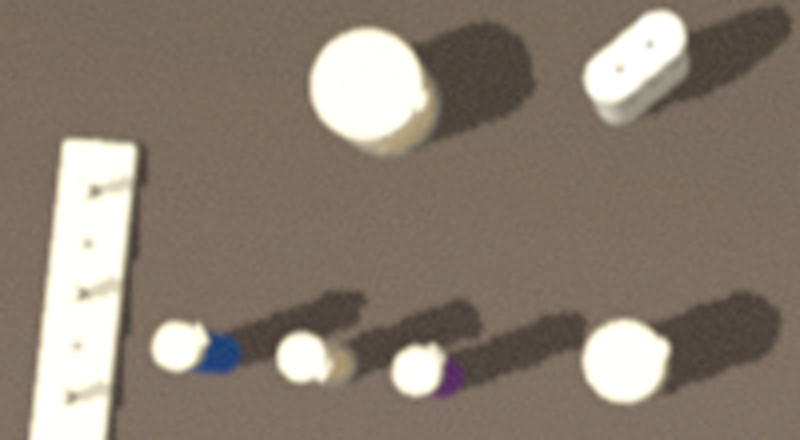

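View pics/cs.png

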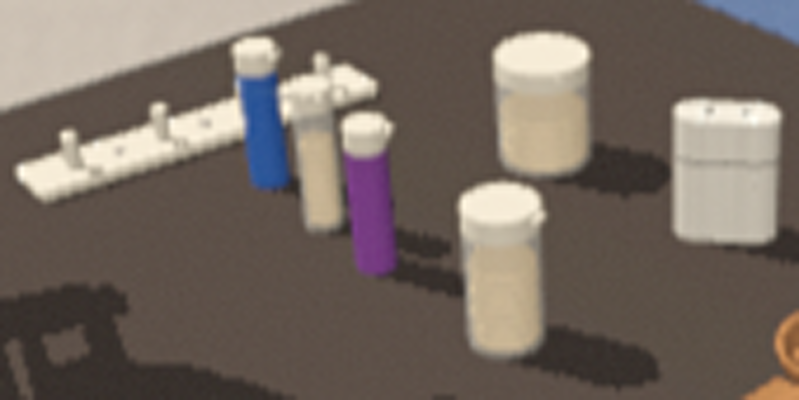

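```bash
cat > h.py <<'E'
from workcell import bot
import cv2,numpy as np
C={n:bot.camera_info(n) for n in("top","side")}
def ray(n,u,v):
    c=C[n];d=c["orientation"]@np.linalg.inv(c["mtx"])@[u,v,1.];return c["position"],d/np.linalg.norm(d)
def plane(n,u,v,z):
    p,d=ray(n,u,v);return p+d*(z-p[2])/d[2]
def tri(a,b):
    p,d=ray("top",*a);q,e=ray("side",*b)
    s,t=np.linalg.lstsq(np.c_[d,-e],q-p,rcond=None)[0]
    return (p+s*d+q+t*e)/2,np.linalg.norm(p+s*d-q-t*e)
def masks(im):
    h=cv2.cvtColor(im,cv2.COLOR_BGR2HSV)
    return dict(white=cv2.inRange(h,(0,0,185),(179,58,255)),wood=cv2.inRange(h,(10,75,110),(28,255,255)))
def comps(m,amin=40):
    cs,_=cv2.findContours(m,cv2.RETR_EXTERNAL,cv2.CHAIN_APPROX_NONE)
    return [c for c in cs if cv2.contourArea(c)>amin]
E
python3 - <<'E'
from h import *
for n in("top","side"):
    im=cv2.imread(f"pics/{n}0.png")
    for k,m in masks(im).items():
        for c in comps(m):
            x,y,w,h=cv2.boundingRect(c)
            if n=="top" and not(60<y<250 and 120<x<530) or n=="side" and not(165<x<500 and y>155): continue
            f=np.zeros_like(m);cv2.drawContours(f,[c],-1,255,-1)
            f=cv2.resize(f,None,fx=4,fy=4,interpolation=cv2.INTER_CUBIC);f=(f>127).astype(np.uint8)
            d=cv2.distanceTransform(f,cv2.DIST_L2,5);ys,xs=np.where(d>d.max()-.6)
            print(n,k,(x,y,w,h),"insc",((xs.mean()+.5)/4-.5).round(1),((ys.mean()+.5)/4-.5).round(1),"r",(d.max()/4).round(1),"enc",np.round(cv2.minEnclosingCircle(c)[0],1),round(cv2.minEnclosingCircle(c)[1],1))
E
```

```text
top white (228, 216, 13, 13) insc 233.6 222.4 r 5.9 enc [234.2 221.8] 7.0
top white (199, 213, 15, 13) insc 205.1 219.0 r 5.9 enc [206. 219.] 7.3
top white (275, 210, 22, 21) insc 285.7 219.7 r 10.0 enc [286.  219.5] 11.0
top white (168, 210, 14, 13) insc 173.8 216.0 r 5.9 enc [174.1 215.2] 7.2
top white (134, 165, 30, 105) insc 148.7 217.3 r 9.5 enc [149.5 217. ] 52.8
top white (208, 137, 29, 29) insc 221.2 150.8 r 13.8 enc [222. 151.] 14.9
top white (276, 133, 25, 27) insc 288.6 143.6 r 6.7 enc [289.5 146. ] 15.5
top wood (481, 212, 27, 25) insc 494.5 224.3 r 12.3 enc [494.3 224.8] 13.3
top wood (401, 208, 45, 46) insc 423.7 229.4 r 16.9 enc [422.7 230.3] 22.7
top wood (336, 156, 36, 74) insc 353.2 173.6 r 17.5 enc [354.  192.5] 36.7
top wood (472, 142, 34, 33) insc 489.2 157.8 r 15.9 enc [489. 158.] 17.0
top wood (402, 136, 41, 40) insc 421.9 155.6 r 19.6 enc [421.7 155.7] 20.5
side white (263, 199, 18, 14) insc 269.3 205.8 r 6.8 enc [271.1 205.5] 8.9
side white (309, 194, 19, 17) insc 319.8 203.0 r 7.5 enc [318. 202.] 12.0
side white (238, 184, 10, 9) insc 241.1 187.8 r 3.7 enc [242.3 187.5] 5.0
side white (309, 181, 22, 13) insc 315.0 187.4 r 6.2 enc [319.1 187. ] 11.3
side white (169, 181, 48, 21) insc 176.3 196.7 r 4.0 enc [192.4 190.2] 24.4
side white (225, 172, 20, 13) insc 229.5 179.8 r 3.8 enc [234.5 180.5] 10.1
side white (270, 167, 20, 14) insc 278.9 173.7 r 6.8 enc [279.5 172.5] 9.8
side wood (425, 319, 32, 31) insc 440.3 333.9 r 14.5 enc [440. 334.] 17.0
side wood (455, 274, 39, 32) insc 475.0 290.3 r 14.5 enc [474. 289.] 19.4
side wood (344, 270, 44, 33) insc 365.7 292.3 r 10.2 enc [365.4 290.3] 21.9
side wood (390, 241, 41, 31) insc 408.9 255.6 r 15.0 enc [409.8 254.4] 20.2
side wood (307, 224, 55, 39) insc 345.4 234.5 r 11.0 enc [333.9 244.3] 29.8
```

```bash
python3 - <<'E'
from h import *
L=dict(tube_slim=((205.1,219),230.9,176.2,9,.092),tube_mid=((285.7,219.7),271.3,198.5,18,.084),tube_thick=((221.2,150.8),280,166.5,20.4,.072),
stand_slim=((494.4,224.4),440.5,318.5,32,.02),stand_mid=((489.1,157.9),474,273.5,39,.02),stand_thick=((421.8,155.6),410,240.5,41,.02))
for k,(a,u,v,w,z) in L.items():
    b=w/2*abs(ray("side",u,v)[1][2]);p,e=tri(a,(u,v+b))
    q=plane("top",*a,z);print(k,p.round(4),"err",round(e,4),"plane",q.round(4),"r",round(np.hypot(*q[:2]),3))
for n,a,z in(("warmer",(288.6,143.6),.08),("blue",(173.8,216),.092),("purple",(233.6,222.4),.092),("ashtray",(422.7,230.3),.028),("spoon",(353.2,173.6),.016)):print(n,plane("top",*a,z).round(3))
E
```

```text
tube_slim [0.4534 0.3235 0.0875] err 0.0001 plane [0.4531 0.3225 0.092 ] r 0.556
tube_mid [0.4557 0.1491 0.0813] err 0.0003 plane [0.4557 0.1488 0.084 ] r 0.479
tube_thick [0.6066 0.2979 0.0709] err 0.0002 plane [0.6065 0.2976 0.072 ] r 0.676
stand_slim [ 0.4583 -0.326   0.0176] err 0.0013 plane [ 0.4579 -0.3247  0.02  ] r 0.561
stand_mid [ 0.6121 -0.3151  0.0199] err 0.0018 plane [ 0.6116 -0.3142  0.02  ] r 0.688
stand_thick [ 0.6147 -0.1596  0.0174] err 0.0014 plane [ 0.6138 -0.1585  0.02  ] r 0.634
warmer [0.624 0.147 0.08 ]
blue [0.458 0.391 0.092]
purple [0.447 0.261 0.092]
ashtray [ 0.441 -0.159  0.028]
spoon [ 0.569 -0.     0.016]
```

Call:
{"op": "apply_moves", "data": {
  "fingers": [1,1,1,1,1],
  "dp": [
    [-0.075,-0.024,0],
    [-0.15,-0.048,0],
    [-0.225,-0.072,0],
    [-0.3,-0.096,0],
    [-0.375,-0.12,0]
  ],
  "turn": [
    [0,0,0.09],
    [0,0,0.18],
    [0,0,0.27],
    [0,0,0.36],
    [0,0,0.45]
  ],
  "force": 20
}}

```text
time: 0.6
tool_pos: [0.324, 0.4123, 0.4041]
tcp_rot: [[-0.532, 0.847, -0.001], [0.847, 0.532, -0.001], [-0.0, -0.001, -1.0]]
wrist_force: [-0.5, 0.4, -0.8]
finger_gap: 1.0
grip_force: 0.0
```

```bash
cat > go.py <<'E'
import sys,numpy as np
from scipy.spatial.transform import Rotation as R
from workcell import bot
s=bot.sense();r=s["tcp_rot"];t=np.array(list(map(float,sys.argv[1:4])))
G=np.array([[0,1,0],[1,0,0],[0,0,-1.]])
print(s["time"],s["tool_pos"].round(4),"gap",round(s["finger_gap"],3),"dp",(r.T@(t-s["tool_pos"])/.5).round(4),"turn",(R.from_matrix(r.T@G).as_rotvec()/(np.pi/2)).round(4))
E
python3 go.py .4533 .323 .40
```

```text
0.6 [0.324  0.4123 0.4041] gap 1.0 dp [-0.2888  0.124   0.0082] turn [-5.000e-04  2.000e-04  3.569e-01]
```

Call:
{"op": "apply_moves", "data": {
  "fingers": [1,1,1,1,1],
  "dp": [
    [-0.07,0.03,0],
    [-0.14,0.06,0],
    [-0.21,0.09,0],
    [-0.28,0.12,0],
    [-0.289,0.124,0.008]
  ],
  "turn": [
    [0,0,0.08],
    [0,0,0.16],
    [0,0,0.24],
    [0,0,0.32],
    [0,0,0.357]
  ]
}}

```text
time: 1.1
tool_pos: [0.4557, 0.3223, 0.4001]
tcp_rot: [[0.003, 1.0, 0.001], [1.0, -0.003, -0.001], [-0.001, 0.001, -1.0]]
wrist_force: [-0.5, -0.1, -0.1]
finger_gap: 1.002
grip_force: 0.0
```

```bash
python3 go.py .4533 .323 .23
```

```text
1.1 [0.4557 0.3223 0.4001] gap 1.002 dp [ 0.0019 -0.0052  0.3402] turn [ 0.0005  0.0009 -0.002 ]
```

Now the axes are dp = 2·(dy, dx, −dz). Descending on the slim tube.

Call:
{"op": "apply_moves", "data": {
  "fingers": [1,1,1,1,1],
  "dp": [
    [0.001,-0.004,0.07],
    [0.002,-0.005,0.15],
    [0.002,-0.005,0.23],
    [0.002,-0.005,0.3],
    [0.002,-0.005,0.34]
  ],
  "turn": [
    [0,0,-0.002],
    [0,0,-0.002],
    [0,0,-0.002],
    [0,0,-0.002],
    [0,0,-0.002]
  ]
}}

```text
time: 1.6
tool_pos: [0.4491, 0.3249, 0.2263]
tcp_rot: [[-0.008, 1.0, -0.006], [1.0, 0.008, -0.003], [-0.003, -0.006, -1.0]]
wrist_force: [-0.5, -0.6, 0.4]
finger_gap: 0.999
grip_force: 0.0
```

Call:
{"op": "apply_moves", "data": {
  "fingers": [0.6,0.4,0.2,0.1,0.1],
  "dp": [
    [0,0,0],
    [0,0,0],
    [0,0,0],
    [0,0,0],
    [0,0,0]
  ],
  "turn": [
    [0,0,0],
    [0,0,0],
    [0,0,0],
    [0,0,0],
    [0,0,0]
  ],
  "force": 15
}}

```text
time: 2.1
tool_pos: [0.4507, 0.326, 0.2323]
tcp_rot: [[-0.009, 1.0, 0.002], [1.0, 0.009, 0.001], [0.001, 0.002, -1.0]]
wrist_force: [-0.2, 0.0, 0.3]
finger_gap: 0.61
grip_force: 0.0
```

```bash
python3 - <<'E'
from h import *
t=bot.get_image("top");s=bot.get_image("side")
a=cv2.resize(t[120:270,120:320],None,fx=2,fy=2);b=cv2.resize(s[100:250,160:360],None,fx=2,fy=2)
cv2.imwrite("pics/g1.png",np.hstack([a,b]))
E
python3 go.py .4533 .323 .23
```

```text
2.2 [0.4506 0.3259 0.2317] gap 0.527 dp [-0.0058  0.0054  0.0033] turn [ 0.001  -0.0006  0.0054]
```

View pics/g1.png

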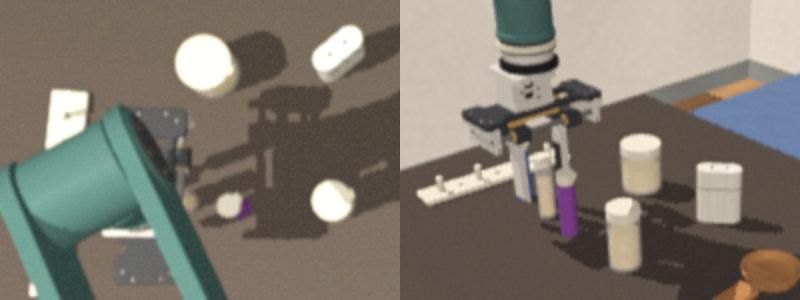

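The fingers straddle the slim tube, which is still standing between the blue and purple ones. I'll nudge by 3 mm and close.

Call:
{"op": "apply_moves", "data": {
  "fingers": [0.5,0.4,0.3,0.2,0.1],
  "dp": [
    [-0.006,0.005,0.003],
    [-0.006,0.005,0.003],
    [-0.006,0.005,0.003],
    [-0.006,0.005,0.003],
    [-0.006,0.005,0.003]
  ],
  "turn": [
    [0,0,0.005],
    [0,0,0.005],
    [0,0,0.005],
    [0,0,0.005],
    [0,0,0.005]
  ]
}}

```text
time: 2.7
tool_pos: [0.4529, 0.3227, 0.2291]
tcp_rot: [[-0.001, 1.0, -0.0], [1.0, 0.001, 0.0], [0.0, -0.0, -1.0]]
wrist_force: [-0.3, -0.3, -0.2]
finger_gap: 0.254
grip_force: 15.0
```

Call:
{"op": "apply_moves", "data": {
  "fingers": [0.1,0.1,0.1,0.1,0.1],
  "dp": [
    [0,0,0],
    [0,0,0],
    [0,0,0],
    [0,0,0],
    [0,0,0]
  ],
  "turn": [
    [0,0,0],
    [0,0,0],
    [0,0,0],
    [0,0,0],
    [0,0,0]
  ]
}}

```text
time: 3.2
tool_pos: [0.4529, 0.3227, 0.2292]
tcp_rot: [[-0.001, 1.0, -0.0], [1.0, 0.001, 0.0], [0.0, -0.0, -1.0]]
wrist_force: [-0.3, -0.1, -1.0]
finger_gap: 0.253
grip_force: 15.0
```

Call:
{"op": "apply_moves", "data": {
  "fingers": [0.1,0.1,0.1,0.1,0.1],
  "dp": [
    [0,0,-0.03],
    [0,0,-0.09],
    [0,0,-0.16],
    [0,0,-0.23],
    [0,0,-0.26]
  ],
  "turn": [
    [0,0,0],
    [0,0,0],
    [0,0,0],
    [0,0,0],
    [0,0,0]
  ]
}}

```text
time: 3.7
tool_pos: [0.4532, 0.323, 0.3648]
tcp_rot: [[-0.001, 1.0, 0.007], [1.0, 0.001, 0.004], [0.004, 0.007, -1.0]]
wrist_force: [-1.2, -0.2, -0.2]
finger_gap: 0.256
grip_force: 15.0
```

Call:
{"op": "apply_moves", "data": {
  "fingers": [0.1,0.1,0.1,0.1,0.1],
  "dp": [
    [-0.03,0,0],
    [-0.08,0,0],
    [-0.15,0,0],
    [-0.22,0,0],
    [-0.29,0,0]
  ],
  "turn": [
    [0,0,0],
    [0,0,0],
    [0,0,0],
    [0,0,0],
    [0,0,0]
  ]
}}

```text
time: 4.2
tool_pos: [0.4521, 0.1756, 0.3566]
tcp_rot: [[-0.001, 1.0, -0.004], [1.0, 0.001, -0.002], [-0.002, -0.004, -1.0]]
wrist_force: [0.3, -0.6, -0.4]
finger_gap: 0.251
grip_force: 15.0
```

Call:
{"op": "apply_moves", "data": {
  "fingers": [0.1,0.1,0.1,0.1,0.1],
  "dp": [
    [-0.07,0,0],
    [-0.14,0,0],
    [-0.21,0,0],
    [-0.28,0,0],
    [-0.35,0,0]
  ],
  "turn": [
    [0,0,0],
    [0,0,0],
    [0,0,0],
    [0,0,0],
    [0,0,0]
  ]
}}

```text
time: 4.7
tool_pos: [0.4519, 0.0007, 0.3567]
tcp_rot: [[-0.0, 1.0, -0.004], [1.0, 0.0, 0.0], [0.0, -0.004, -1.0]]
wrist_force: [0.3, 0.2, -0.3]
finger_gap: 0.253
grip_force: 15.0
```

Call:
{"op": "apply_moves", "data": {
  "fingers": [0.1,0.1,0.1,0.1,0.1],
  "dp": [
    [-0.07,0,0],
    [-0.14,0,0],
    [-0.21,0,0],
    [-0.28,0,0],
    [-0.35,0,0]
  ],
  "turn": [
    [0,0,0],
    [0,0,0],
    [0,0,0],
    [0,0,0],
    [0,0,0]
  ]
}}

```text
time: 5.2
tool_pos: [0.4518, -0.174, 0.3566]
tcp_rot: [[0.0, 1.0, -0.004], [1.0, -0.0, 0.002], [0.002, -0.004, -1.0]]
wrist_force: [0.7, -0.2, -1.0]
finger_gap: 0.257
grip_force: 15.0
```

Call:
{"op": "apply_moves", "data": {
  "fingers": [0.1,0.1,0.1,0.1,0.1],
  "dp": [
    [-0.07,0,0],
    [-0.14,0,0],
    [-0.2,0,0],
    [-0.24,0,0],
    [-0.25,0,0]
  ],
  "turn": [
    [0,0,0],
    [0,0,0],
    [0,0,0],
    [0,0,0],
    [0,0,0]
  ]
}}

```text
time: 5.7
tool_pos: [0.4524, -0.299, 0.3571]
tcp_rot: [[0.002, 1.0, -0.003], [1.0, -0.002, 0.002], [0.002, -0.003, -1.0]]
wrist_force: [0.0, 0.3, -1.1]
finger_gap: 0.253
grip_force: 15.0
```

```bash
python3 - <<'E'
from h import *
s=bot.get_image("side")
b=cv2.resize(s[120:360,280:600],None,fx=2,fy=2)
cv2.imwrite("pics/g2.png",b)
E
python3 go.py .458 -.3253 .26
```

```text
5.75 [ 0.4526 -0.2985  0.3575] gap 0.25 dp [-0.0539  0.0113  0.1949] turn [-0.0015 -0.0011 -0.0009]
```

View pics/g2.png

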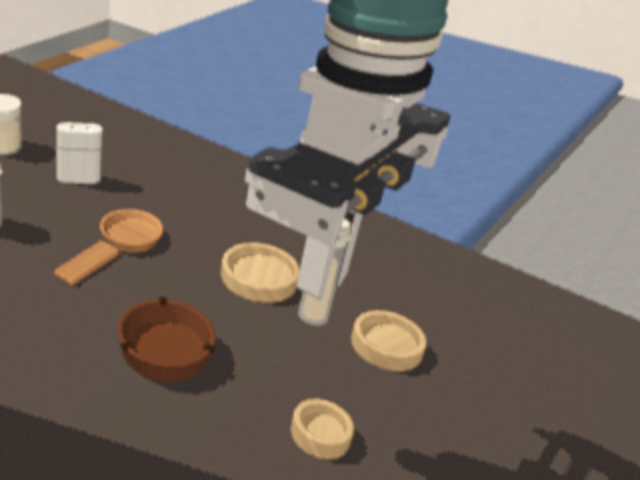

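The slim tube hangs upright in the fingers, with its bottom at (315,320) in the crop, short of its stand at (323,425). Next I move over the stand and down to just above it.

Call:
{"op": "apply_moves", "data": {
  "fingers": [0.1,0.1,0.1,0.1,0.1],
  "dp": [
    [-0.03,0.006,0],
    [-0.053,0.011,0.02],
    [-0.053,0.011,0.08],
    [-0.053,0.011,0.14],
    [-0.053,0.011,0.19]
  ],
  "turn": [
    [0,0,0],
    [0,0,0],
    [0,0,0],
    [0,0,0],
    [0,0,0]
  ]
}}

```text
time: 6.25
tool_pos: [0.4588, -0.3234, 0.2618]
tcp_rot: [[-0.002, 1.0, -0.001], [1.0, 0.002, 0.001], [0.001, -0.001, -1.0]]
wrist_force: [-0.4, 0.4, -1.3]
finger_gap: 0.253
grip_force: 15.0
```

Call:
{"op": "apply_moves", "data": {
  "fingers": [0.1,0.1,0.1],
  "dp": [
    [0,0,0],
    [0,0,0],
    [0,0,0]
  ],
  "turn": [
    [0,0,0],
    [0,0,0],
    [0,0,0]
  ]
}}

```text
time: 6.55
tool_pos: [0.4594, -0.324, 0.266]
tcp_rot: [[-0.001, 1.0, 0.002], [1.0, 0.001, -0.002], [-0.002, 0.002, -1.0]]
wrist_force: [0.3, -0.5, -0.3]
finger_gap: 0.255
grip_force: 15.0
```

```bash
python3 go.py .4582 -.3253 .2378
```

```text
6.55 [ 0.4594 -0.324   0.266 ] gap 0.255 dp [-0.0024 -0.0026  0.0563] turn [0.0016 0.0013 0.0007]
```

Call:
{"op": "apply_moves", "data": {
  "fingers": [0.1,0.1,0.1,0.1,0.1],
  "dp": [
    [-0.002,-0.003,0.015],
    [-0.002,-0.003,0.03],
    [-0.002,-0.003,0.045],
    [-0.002,-0.003,0.045],
    [-0.002,-0.003,0.045]
  ],
  "turn": [
    [0,0,0],
    [0,0,0],
    [0,0,0],
    [0,0,0],
    [0,0,0]
  ]
}}

```text
time: 7.05
tool_pos: [0.4572, -0.3247, 0.2412]
tcp_rot: [[-0.001, 1.0, -0.001], [1.0, 0.001, 0.001], [0.001, -0.001, -1.0]]
wrist_force: [-0.4, 1.1, -0.1]
finger_gap: 0.256
grip_force: 15.0
```

```bash
python3 go.py .4582 -.3253 .2378
```

```text
7.05 [ 0.4572 -0.3247  0.2412] gap 0.256 dp [-0.0012  0.002   0.0067] turn [-0.0004 -0.0005  0.0004]
```

Call:
{"op": "apply_moves", "data": {
  "fingers": [0.1,0.1,0.1,0.1,0.1],
  "dp": [
    [-0.001,0.001,0.003],
    [-0.001,0.001,0.006],
    [-0.001,0.001,0.007],
    [-0.001,0.001,0.007],
    [-0.001,0.001,0.007]
  ],
  "turn": [
    [0,0,0],
    [0,0,0],
    [0,0,0],
    [0,0,0],
    [0,0,0]
  ]
}}

```text
time: 7.55
tool_pos: [0.4578, -0.3253, 0.2382]
tcp_rot: [[-0.001, 1.0, 0.0], [1.0, 0.001, 0.0], [0.0, 0.0, -1.0]]
wrist_force: [-0.1, 0.6, -0.8]
finger_gap: 0.255
grip_force: 15.0
```

```bash
python3 go.py .4582 -.3253 .2373; python3 - <<'E'
from h import *
t=bot.get_image("top");s=bot.get_image("side")
b=cv2.resize(s[240:360,380:500],None,fx=3,fy=3);a=cv2.resize(t[160:280,435:555],None,fx=3,fy=3)
cv2.imwrite("pics/g3.png",np.hstack([a,b]))
E
```

```text
7.55 [ 0.4578 -0.3253  0.2382] gap 0.255 dp [-0.0001  0.0007  0.0018] turn [ 0.0001 -0.      0.0004]
```

View pics/g3.png

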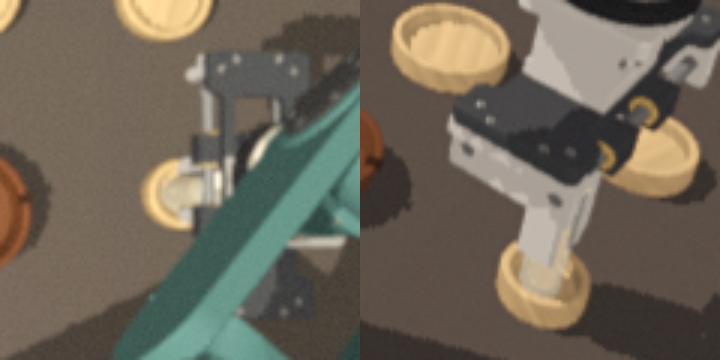

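The side view shows the tube bottom inside the narrow well at (545,280). I lower it 1 mm and open.

Call:
{"op": "apply_moves", "data": {
  "fingers": [0.1,0.1,0.27,0.32,0.4],
  "dp": [
    [0,0,0.002],
    [0,0,0.002],
    [0,0,0.002],
    [0,0,0.002],
    [0,0,0.002]
  ],
  "turn": [
    [0,0,0],
    [0,0,0],
    [0,0,0],
    [0,0,0],
    [0,0,0]
  ]
}}

```text
time: 8.15
tool_pos: [0.4578, -0.3253, 0.2372]
tcp_rot: [[-0.001, 1.0, 0.0], [1.0, 0.001, -0.0], [-0.0, 0.0, -1.0]]
wrist_force: [0.6, 0.6, -0.7]
finger_gap: 0.369
grip_force: 0.0
```

Call:
{"op": "apply_moves", "data": {
  "fingers": [0.6,0.7,0.8,0.9,1],
  "dp": [
    [0,0,0],
    [0,0,0],
    [0,0,0],
    [0,0,0],
    [0,0,0]
  ],
  "turn": [
    [0,0,0],
    [0,0,0],
    [0,0,0],
    [0,0,0],
    [0,0,0]
  ]
}}

```text
time: 8.65
tool_pos: [0.4578, -0.3253, 0.2371]
tcp_rot: [[-0.001, 1.0, 0.0], [1.0, 0.001, 0.0], [0.0, 0.0, -1.0]]
wrist_force: [0.9, -0.5, -0.3]
finger_gap: 0.786
grip_force: 0.0
```

Call:
{"op": "apply_moves", "data": {
  "fingers": [1,1,1,1,1],
  "dp": [
    [0,0,-0.03],
    [0,0,-0.1],
    [0,0,-0.18],
    [0,0,-0.26],
    [0,0,-0.3]
  ],
  "turn": [
    [0,0,0],
    [0,0,0],
    [0,0,0],
    [0,0,0],
    [0,0,0]
  ]
}}

```text
time: 9.15
tool_pos: [0.4579, -0.3253, 0.3933]
tcp_rot: [[-0.001, 1.0, 0.006], [1.0, 0.001, -0.005], [-0.005, 0.006, -1.0]]
wrist_force: [1.1, -0.6, -0.4]
finger_gap: 1.0
grip_force: 0.0
```

```bash
python3 go.py .4557 .149 .39; python3 - <<'E'
from h import *
cv2.imwrite("pics/s4.png",bot.get_image("side")[240:360,380:500])
E
```

```text
9.15 [ 0.4579 -0.3253  0.3933] gap 1.0 dp [ 0.9486 -0.0038  0.0015] turn [0.004  0.0034 0.0004]
```

View pics/s4.png

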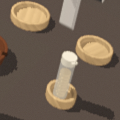

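The slim tube stands upright in its well at (65,80) in the crop. On to the middle tube.

Call:
{"op": "apply_moves", "data": {
  "fingers": [1,1,1,1,1],
  "dp": [
    [0.05,0,0],
    [0.14,0,0],
    [0.23,0,0],
    [0.32,0,0],
    [0.41,0,0]
  ],
  "turn": [
    [0,0,0],
    [0,0,0],
    [0,0,0],
    [0,0,0],
    [0,0,0]
  ]
}}

```text
time: 9.7
tool_pos: [0.4571, -0.1186, 0.3871]
tcp_rot: [[0.0, 1.0, 0.0], [1.0, -0.0, 0.0], [0.0, 0.0, -1.0]]
wrist_force: [1.6, 0.9, -0.0]
finger_gap: 1.0
grip_force: 0.0
```

Call:
{"op": "apply_moves", "data": {
  "fingers": [1,1,1,1,1],
  "dp": [
    [0.09,0,0],
    [0.18,0,0],
    [0.27,0,0],
    [0.36,0,0],
    [0.43,0,0]
  ],
  "turn": [
    [0,0,0],
    [0,0,0],
    [0,0,0],
    [0,0,0],
    [0,0,0]
  ]
}}

```text
time: 10.2
tool_pos: [0.4568, 0.097, 0.3872]
tcp_rot: [[-0.002, 1.0, 0.0], [1.0, 0.002, 0.001], [0.001, 0.0, -1.0]]
wrist_force: [0.5, 0.2, -0.5]
finger_gap: 1.001
grip_force: 0.0
```

Call:
{"op": "apply_moves", "data": {
  "fingers": [1,1,1,1,1],
  "dp": [
    [0.06,0,0],
    [0.09,0,0],
    [0.1,0,0],
    [0.1,0,0],
    [0.1,0,0]
  ],
  "turn": [
    [0,0,0],
    [0,0,0],
    [0,0,0],
    [0,0,0],
    [0,0,0]
  ]
}}

```text
time: 10.7
tool_pos: [0.4575, 0.1441, 0.3871]
tcp_rot: [[0.0, 1.0, -0.0], [1.0, -0.0, -0.0], [-0.0, -0.0, -1.0]]
wrist_force: [-0.6, 0.5, -1.1]
finger_gap: 1.0
grip_force: 0.0
```

```bash
python3 go.py .4557 .149 .228
```

```text
10.7 [0.4575 0.1441 0.3871] gap 1.0 dp [ 0.0099 -0.0036  0.3182] turn [-0.0001  0.0003 -0.0001]
```

Call:
{"op": "apply_moves", "data": {
  "fingers": [1,1,1,1,1],
  "dp": [
    [0.01,-0.004,0.06],
    [0.01,-0.004,0.14],
    [0.01,-0.004,0.22],
    [0.01,-0.004,0.29],
    [0.01,-0.004,0.318]
  ],
  "turn": [
    [0,0,0],
    [0,0,0],
    [0,0,0],
    [0,0,0],
    [0,0,0]
  ]
}}

```text
time: 11.2
tool_pos: [0.4541, 0.1484, 0.2244]
tcp_rot: [[0.001, 1.0, -0.007], [1.0, -0.001, -0.002], [-0.002, -0.007, -1.0]]
wrist_force: [-0.1, -0.9, 0.7]
finger_gap: 1.0
grip_force: 0.0
```

Call:
{"op": "apply_moves", "data": {
  "fingers": [0.9,0.8,0.7,0.65,0.65],
  "dp": [
    [0,0,0],
    [0,0,0],
    [0,0,0],
    [0,0,0],
    [0,0,0]
  ],
  "turn": [
    [0,0,0],
    [0,0,0],
    [0,0,0],
    [0,0,0],
    [0,0,0]
  ]
}}

```text
time: 11.7
tool_pos: [0.456, 0.1499, 0.2296]
tcp_rot: [[-0.001, 1.0, 0.003], [1.0, 0.001, 0.001], [0.001, 0.003, -1.0]]
wrist_force: [-0.4, 0.6, 0.8]
finger_gap: 0.655
grip_force: 0.0
```

```bash
python3 go.py .4557 .149 .228
```

```text
11.7 [0.456  0.1499 0.2296] gap 0.655 dp [-0.0017 -0.0005  0.0032] turn [ 0.0017 -0.0004  0.0005]
```

Call:
{"op": "apply_moves", "data": {
  "fingers": [0.6,0.5,0.4,0.3,0.3],
  "dp": [
    [-0.002,0,0.002],
    [-0.002,0,0.002],
    [-0.002,0,0.002],
    [-0.002,0,0.002],
    [-0.002,0,0.002]
  ],
  "turn": [
    [0,0,0],
    [0,0,0],
    [0,0,0],
    [0,0,0],
    [0,0,0]
  ],
  "force": 20
}}

```text
time: 12.2
tool_pos: [0.4554, 0.1488, 0.2271]
tcp_rot: [[-0.001, 1.0, -0.0], [1.0, 0.001, 0.0], [0.0, -0.0, -1.0]]
wrist_force: [-0.9, 0.6, 0.3]
finger_gap: 0.444
grip_force: 20.0
```

Call:
{"op": "apply_moves", "data": {
  "fingers": [0.3,0.3,0.3],
  "dp": [
    [0,0,0],
    [0,0,0],
    [0,0,0]
  ],
  "turn": [
    [0,0,0],
    [0,0,0],
    [0,0,0]
  ]
}}

```text
time: 12.5
tool_pos: [0.4555, 0.1487, 0.2271]
tcp_rot: [[-0.001, 1.0, -0.0], [1.0, 0.001, 0.0], [0.0, -0.0, -1.0]]
wrist_force: [-0.7, -0.5, 0.7]
finger_gap: 0.444
grip_force: 20.0
```

Call:
{"op": "apply_moves", "data": {
  "fingers": [0.3,0.3,0.3,0.3,0.3],
  "dp": [
    [0,0,-0.03],
    [0,0,-0.09],
    [0,0,-0.17],
    [0,0,-0.25],
    [0,0,-0.28]
  ],
  "turn": [
    [0,0,0],
    [0,0,0],
    [0,0,0],
    [0,0,0],
    [0,0,0]
  ]
}}

```text
time: 13.0
tool_pos: [0.4561, 0.1489, 0.372]
tcp_rot: [[-0.001, 1.0, 0.008], [1.0, 0.001, 0.002], [0.002, 0.008, -1.0]]
wrist_force: [0.1, 1.1, -0.6]
finger_gap: 0.443
grip_force: 20.0
```

```bash
python3 go.py .612 -.3145 .365
```

```text
13.0 [0.4561 0.1489 0.372 ] gap 0.443 dp [-0.9269  0.311   0.0149] turn [ 0.0051 -0.0011  0.0004]
```

Call:
{"op": "apply_moves", "data": {
  "fingers": [0.3,0.3,0.3,0.3,0.3],
  "dp": [
    [-0.03,0.01,0],
    [-0.09,0.03,0],
    [-0.16,0.053,0],
    [-0.23,0.077,0],
    [-0.3,0.1,0]
  ],
  "turn": [
    [0,0,0],
    [0,0,0],
    [0,0,0],
    [0,0,0],
    [0,0,0]
  ]
}}

```text
time: 13.5
tool_pos: [0.5059, -0.0026, 0.367]
tcp_rot: [[-0.001, 1.0, 0.001], [1.0, 0.001, 0.0], [0.0, 0.001, -1.0]]
wrist_force: [0.9, 0.6, -1.2]
finger_gap: 0.445
grip_force: 20.0
```

Call:
{"op": "apply_moves", "data": {
  "fingers": [0.3,0.3,0.3,0.3,0.3],
  "dp": [
    [-0.07,0.023,0],
    [-0.14,0.047,0],
    [-0.21,0.07,0],
    [-0.28,0.094,0],
    [-0.35,0.117,0]
  ],
  "turn": [
    [0,0,0],
    [0,0,0],
    [0,0,0],
    [0,0,0],
    [0,0,0]
  ]
}}

```text
time: 14.0
tool_pos: [0.5646, -0.1778, 0.3668]
tcp_rot: [[-0.0, 1.0, 0.0], [1.0, 0.0, 0.0], [0.0, 0.0, -1.0]]
wrist_force: [-0.1, 0.4, -0.4]
finger_gap: 0.447
grip_force: 20.0
```

Call:
{"op": "apply_moves", "data": {
  "fingers": [0.3,0.3,0.3,0.3,0.3],
  "dp": [
    [-0.07,0.023,0],
    [-0.14,0.047,0],
    [-0.21,0.07,0],
    [-0.26,0.086,0],
    [-0.275,0.094,0]
  ],
  "turn": [
    [0,0,0],
    [0,0,0],
    [0,0,0],
    [0,0,0],
    [0,0,0]
  ]
}}

```text
time: 14.5
tool_pos: [0.6114, -0.3164, 0.3656]
tcp_rot: [[0.002, 1.0, -0.001], [1.0, -0.002, 0.0], [0.0, -0.001, -1.0]]
wrist_force: [-0.1, 0.4, -0.3]
finger_gap: 0.445
grip_force: 20.0
```

```bash
python3 go.py .612 -.3145 .26
```

```text
14.5 [ 0.6114 -0.3164  0.3656] gap 0.445 dp [0.0038 0.0014 0.2113] turn [-0.0008 -0.     -0.0015]
```

Call:
{"op": "apply_moves", "data": {
  "fingers": [0.3,0.3,0.3,0.3,0.3],
  "dp": [
    [0.004,0.001,0.04],
    [0.004,0.001,0.1],
    [0.004,0.001,0.16],
    [0.004,0.001,0.2],
    [0.004,0.001,0.21]
  ],
  "turn": [
    [0,0,0],
    [0,0,0],
    [0,0,0],
    [0,0,0],
    [0,0,0]
  ]
}}

```text
time: 15.0
tool_pos: [0.6111, -0.3101, 0.2581]
tcp_rot: [[-0.002, 1.0, -0.006], [1.0, 0.002, 0.004], [0.004, -0.006, -1.0]]
wrist_force: [-0.4, 0.1, -1.2]
finger_gap: 0.442
grip_force: 20.0
```

Call:
{"op": "apply_moves", "data": {
  "fingers": [0.3,0.3,0.3],
  "dp": [
    [0,0,0],
    [0,0,0],
    [0,0,0]
  ],
  "turn": [
    [0,0,0],
    [0,0,0],
    [0,0,0]
  ]
}}

```text
time: 15.3
tool_pos: [0.6123, -0.3117, 0.2645]
tcp_rot: [[-0.001, 1.0, 0.003], [1.0, 0.001, -0.002], [-0.002, 0.003, -1.0]]
wrist_force: [-0.5, -0.1, -0.7]
finger_gap: 0.443
grip_force: 20.0
```

```bash
python3 go.py .612 -.3145 .2375
```

```text
15.3 [ 0.6123 -0.3117  0.2645] gap 0.443 dp [-0.0055 -0.0007  0.054 ] turn [0.0021 0.0012 0.0005]
```

Call:
{"op": "apply_moves", "data": {
  "fingers": [0.3,0.3,0.3,0.3,0.3],
  "dp": [
    [-0.005,0,0.015],
    [-0.005,0,0.03],
    [-0.005,0,0.045],
    [-0.005,0,0.05],
    [-0.005,0,0.05]
  ],
  "turn": [
    [0,0,0],
    [0,0,0],
    [0,0,0],
    [0,0,0],
    [0,0,0]
  ]
}}

```text
time: 15.8
tool_pos: [0.6116, -0.3141, 0.2362]
tcp_rot: [[-0.001, 1.0, -0.001], [1.0, 0.001, 0.001], [0.001, -0.001, -1.0]]
wrist_force: [-0.3, -0.5, -0.7]
finger_gap: 0.442
grip_force: 20.0
```

Call:
{"op": "apply_moves", "data": {
  "fingers": [0.3,0.3,0.3],
  "dp": [
    [0,0,0],
    [0,0,0],
    [0,0,0]
  ],
  "turn": [
    [0,0,0],
    [0,0,0],
    [0,0,0]
  ]
}}

```text
time: 16.1
tool_pos: [0.6119, -0.3142, 0.2375]
tcp_rot: [[-0.001, 1.0, 0.001], [1.0, 0.001, -0.0], [-0.0, 0.001, -1.0]]
wrist_force: [-0.5, 0.3, -0.5]
finger_gap: 0.444
grip_force: 20.0
```

```bash
python3 go.py .612 -.3145 .2353; python3 - <<'E'
from h import *
t=bot.get_image("top");s=bot.get_image("side")
b=cv2.resize(s[200:320,415:535],None,fx=3,fy=3);a=cv2.resize(t[100:220,435:555],None,fx=3,fy=3)
cv2.imwrite("pics/g5.png",np.hstack([a,b]))
E
```

```text
16.1 [ 0.6119 -0.3142  0.2375] gap 0.444 dp [-0.0006  0.0002  0.0043] turn [0.0003 0.0001 0.0004]
```

View pics/g5.png

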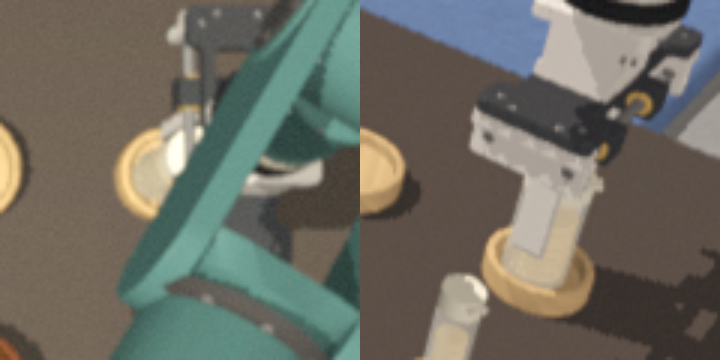

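The middle tube is inside the middle well in the side view at (545,275). I lower 2 mm and release.

Call:
{"op": "apply_moves", "data": {
  "fingers": [0.3,0.3,0.3,0.47,0.52],
  "dp": [
    [0,0,0.002],
    [0,0,0.005],
    [0,0,0.005],
    [0,0,0.005],
    [0,0,0.005]
  ],
  "turn": [
    [0,0,0],
    [0,0,0],
    [0,0,0],
    [0,0,0],
    [0,0,0]
  ]
}}

```text
time: 16.7
tool_pos: [0.6118, -0.3141, 0.2345]
tcp_rot: [[-0.001, 1.0, 0.0], [1.0, 0.001, 0.0], [0.0, 0.0, -1.0]]
wrist_force: [-0.1, 0.4, 0.1]
finger_gap: 0.509
grip_force: 0.0
```

Call:
{"op": "apply_moves", "data": {
  "fingers": [0.6,0.7,0.8,0.9,1],
  "dp": [
    [0,0,0],
    [0,0,0],
    [0,0,0],
    [0,0,0],
    [0,0,0]
  ],
  "turn": [
    [0,0,0],
    [0,0,0],
    [0,0,0],
    [0,0,0],
    [0,0,0]
  ]
}}

```text
time: 17.2
tool_pos: [0.6118, -0.3142, 0.2346]
tcp_rot: [[-0.001, 1.0, -0.0], [1.0, 0.001, 0.0], [0.0, -0.0, -1.0]]
wrist_force: [1.3, -0.2, -0.2]
finger_gap: 0.906
grip_force: 0.0
```

Call:
{"op": "apply_moves", "data": {
  "fingers": [1,1,1,1,1],
  "dp": [
    [0,0,-0.03],
    [0,0,-0.1],
    [0,0,-0.18],
    [0,0,-0.26],
    [0,0,-0.3]
  ],
  "turn": [
    [0,0,0],
    [0,0,0],
    [0,0,0],
    [0,0,0],
    [0,0,0]
  ]
}}

```text
time: 17.7
tool_pos: [0.6117, -0.3141, 0.3917]
tcp_rot: [[-0.001, 1.0, 0.008], [1.0, 0.001, -0.005], [-0.005, 0.008, -1.0]]
wrist_force: [0.8, 0.4, -0.5]
finger_gap: 1.004
grip_force: 0.0
```

Call:
{"op": "apply_moves", "data": {
  "fingers": [1,1,1,1,1],
  "dp": [
    [0.05,0,0],
    [0.14,0,0],
    [0.23,0,0],
    [0.32,0,0],
    [0.41,0,0]
  ],
  "turn": [
    [0,0,0],
    [0,0,0],
    [0,0,0],
    [0,0,0],
    [0,0,0]
  ]
}}

```text
time: 18.2
tool_pos: [0.6112, -0.1075, 0.3863]
tcp_rot: [[-0.0, 1.0, 0.002], [1.0, 0.0, -0.0], [-0.0, 0.002, -1.0]]
wrist_force: [0.6, -1.1, -0.2]
finger_gap: 0.999
grip_force: 0.0
```

Call:
{"op": "apply_moves", "data": {
  "fingers": [1,1,1,1,1],
  "dp": [
    [0.09,0,0],
    [0.18,0,0],
    [0.27,0,0],
    [0.36,0,0],
    [0.45,0,0]
  ],
  "turn": [
    [0,0,0],
    [0,0,0],
    [0,0,0],
    [0,0,0],
    [0,0,0]
  ]
}}

```text
time: 18.7
tool_pos: [0.611, 0.1176, 0.3865]
tcp_rot: [[-0.001, 1.0, 0.002], [1.0, 0.001, 0.0], [0.0, 0.002, -1.0]]
wrist_force: [0.9, 0.5, 0.8]
finger_gap: 1.005
grip_force: 0.0
```

Call:
{"op": "apply_moves", "data": {
  "fingers": [1,1,1,1,1],
  "dp": [
    [0.09,0,0],
    [0.18,0,0],
    [0.27,0,0],
    [0.34,0,0],
    [0.36,0,0]
  ],
  "turn": [
    [0,0,0],
    [0,0,0],
    [0,0,0],
    [0,0,0],
    [0,0,0]
  ]
}}

```text
time: 19.2
tool_pos: [0.6104, 0.2995, 0.3857]
tcp_rot: [[-0.005, 1.0, 0.001], [1.0, 0.005, 0.002], [0.002, 0.001, -1.0]]
wrist_force: [-0.3, -0.3, -0.5]
finger_gap: 0.999
grip_force: 0.0
```

```bash
python3 go.py .6066 .2978 .221
```

```text
19.2 [0.6104 0.2995 0.3857] gap 0.999 dp [-0.0039 -0.008   0.3294] turn [ 0.0006 -0.0011  0.0033]
```

Call:
{"op": "apply_moves", "data": {
  "fingers": [1,1,1,1,1],
  "dp": [
    [0,-0.006,0.03],
    [0,-0.007,0.08],
    [0,-0.007,0.11],
    [0,-0.007,0.12],
    [0,-0.007,0.12]
  ],
  "turn": [
    [0,0,0],
    [0,0,0],
    [0,0,0],
    [0,0,0],
    [0,0,0]
  ]
}}

```text
time: 19.7
tool_pos: [0.608, 0.2951, 0.324]
tcp_rot: [[0.0, 1.0, -0.001], [1.0, -0.0, -0.001], [-0.001, -0.001, -1.0]]
wrist_force: [0.5, 0.1, -0.0]
finger_gap: 1.002
grip_force: 0.0
```

```bash
python3 go.py .6066 .2978 .221
```

```text
19.7 [0.608  0.2951 0.324 ] gap 1.002 dp [ 0.0056 -0.0025  0.2061] turn [-0.0009  0.0005 -0.0002]
```

Call:
{"op": "apply_moves", "data": {
  "fingers": [1,1,1,1,1],
  "dp": [
    [0.005,-0.003,0.04],
    [0.005,-0.003,0.1],
    [0.005,-0.003,0.16],
    [0.005,-0.003,0.2],
    [0.005,-0.003,0.206]
  ],
  "turn": [
    [0,0,0],
    [0,0,0],
    [0,0,0],
    [0,0,0],
    [0,0,0]
  ]
}}

```text
time: 20.2
tool_pos: [0.606, 0.2977, 0.2194]
tcp_rot: [[-0.0, 1.0, -0.004], [1.0, 0.0, -0.002], [-0.002, -0.004, -1.0]]
wrist_force: [-1.0, 0.5, -0.1]
finger_gap: 0.999
grip_force: 0.0
```

Call:
{"op": "apply_moves", "data": {
  "fingers": [0.95,0.9,0.8,0.8,0.8],
  "dp": [
    [0,0,0],
    [0,0,0],
    [0,0,0],
    [0,0,0],
    [0,0,0]
  ],
  "turn": [
    [0,0,0],
    [0,0,0],
    [0,0,0],
    [0,0,0],
    [0,0,0]
  ]
}}

```text
time: 20.7
tool_pos: [0.6066, 0.2984, 0.2228]
tcp_rot: [[-0.001, 1.0, 0.002], [1.0, 0.001, 0.001], [0.001, 0.002, -1.0]]
wrist_force: [0.2, 0.0, -0.3]
finger_gap: 0.798
grip_force: 0.0
```

```bash
python3 go.py .6066 .2978 .221
```

```text
20.7 [0.6066 0.2984 0.2228] gap 0.798 dp [-0.0012 -0.      0.0035] turn [ 0.001  -0.0005  0.0004]
```

Call:
{"op": "apply_moves", "data": {
  "fingers": [0.75,0.7,0.6,0.5,0.5],
  "dp": [
    [-0.001,0,0.001],
    [-0.001,0,0.001],
    [-0.001,0,0.001],
    [-0.001,0,0.001],
    [-0.001,0,0.001]
  ],
  "turn": [
    [0,0,0],
    [0,0,0],
    [0,0,0],
    [0,0,0],
    [0,0,0]
  ],
  "force": 25
}}

```text
time: 21.2
tool_pos: [0.6063, 0.2979, 0.2211]
tcp_rot: [[-0.001, 1.0, -0.001], [1.0, 0.001, -0.0], [-0.0, -0.001, -1.0]]
wrist_force: [-0.7, 0.2, 0.2]
finger_gap: 0.631
grip_force: 25.0
```

Call:
{"op": "apply_moves", "data": {
  "fingers": [0.5,0.5,0.5],
  "dp": [
    [0,0,0],
    [0,0,0],
    [0,0,0]
  ],
  "turn": [
    [0,0,0],
    [0,0,0],
    [0,0,0]
  ]
}}

```text
time: 21.5
tool_pos: [0.6063, 0.2979, 0.2211]
tcp_rot: [[-0.001, 1.0, -0.0], [1.0, 0.001, 0.0], [0.0, -0.0, -1.0]]
wrist_force: [0.4, -0.2, -0.4]
finger_gap: 0.634
grip_force: 25.0
```

Call:
{"op": "apply_moves", "data": {
  "fingers": [0.5,0.5,0.5,0.5,0.5],
  "dp": [
    [0,0,-0.03],
    [0,0,-0.09],
    [0,0,-0.17],
    [0,0,-0.25],
    [0,0,-0.28]
  ],
  "turn": [
    [0,0,0],
    [0,0,0],
    [0,0,0],
    [0,0,0],
    [0,0,0]
  ]
}}

```text
time: 22.0
tool_pos: [0.6068, 0.298, 0.3684]
tcp_rot: [[-0.001, 1.0, 0.01], [1.0, 0.001, 0.004], [0.004, 0.01, -1.0]]
wrist_force: [-0.2, -0.5, -0.4]
finger_gap: 0.637
grip_force: 25.0
```

```bash
python3 go.py .6142 -.159 .36
```

```text
22.0 [0.6068 0.298  0.3684] gap 0.637 dp [-0.914   0.0141  0.0132] turn [ 0.0064 -0.0025  0.0004]
```

Gap is 60 mm, as it should be. Carry it to the thick stand.

Call:
{"op": "apply_moves", "data": {
  "fingers": [0.5,0.5,0.5,0.5,0.5],
  "dp": [
    [-0.03,0,0],
    [-0.09,0,0],
    [-0.16,0.004,0],
    [-0.23,0.005,0],
    [-0.3,0.006,0]
  ],
  "turn": [
    [0,0,0],
    [0,0,0],
    [0,0,0],
    [0,0,0],
    [0,0,0]
  ]
}}

```text
time: 22.5
tool_pos: [0.6088, 0.1455, 0.3575]
tcp_rot: [[-0.0, 1.0, -0.006], [1.0, 0.0, -0.001], [-0.001, -0.006, -1.0]]
wrist_force: [0.5, -0.2, -1.1]
finger_gap: 0.633
grip_force: 25.0
```

Call:
{"op": "apply_moves", "data": {
  "fingers": [0.5,0.5,0.5,0.5,0.5],
  "dp": [
    [-0.07,0.001,0],
    [-0.14,0.002,0],
    [-0.21,0.004,0],
    [-0.28,0.005,0],
    [-0.35,0.006,0]
  ],
  "turn": [
    [0,0,0],
    [0,0,0],
    [0,0,0],
    [0,0,0],
    [0,0,0]
  ]
}}

```text
time: 23.0
tool_pos: [0.6116, -0.0295, 0.3576]
tcp_rot: [[0.0, 1.0, -0.006], [1.0, -0.0, 0.0], [0.0, -0.006, -1.0]]
wrist_force: [0.0, 0.4, -1.5]
finger_gap: 0.633
grip_force: 25.0
```

Call:
{"op": "apply_moves", "data": {
  "fingers": [0.5,0.5,0.5,0.5,0.5],
  "dp": [
    [-0.07,0.001,0],
    [-0.14,0.003,0],
    [-0.21,0.003,0],
    [-0.25,0.003,0],
    [-0.263,0.003,0]
  ],
  "turn": [
    [0,0,0],
    [0,0,0],
    [0,0,0],
    [0,0,0],
    [0,0,0]
  ]
}}

```text
time: 23.5
tool_pos: [0.6131, -0.1617, 0.3575]
tcp_rot: [[0.003, 1.0, -0.006], [1.0, -0.003, 0.001], [0.001, -0.006, -1.0]]
wrist_force: [0.4, 0.0, -1.2]
finger_gap: 0.632
grip_force: 25.0
```

```bash
python3 go.py .6142 -.159 .254
```

```text
23.5 [ 0.6131 -0.1617  0.3575] gap 0.632 dp [0.0052 0.0034 0.2071] turn [-0.0036 -0.0006 -0.002 ]
```

Call:
{"op": "apply_moves", "data": {
  "fingers": [0.5,0.5,0.5,0.5,0.5],
  "dp": [
    [0,0.002,0.04],
    [0,0.002,0.1],
    [0,0.002,0.16],
    [0,0.002,0.19],
    [0,0.002,0.2]
  ],
  "turn": [
    [0,0,0],
    [0,0,0],
    [0,0,0],
    [0,0,0],
    [0,0,0]
  ]
}}

```text
time: 24.0
tool_pos: [0.6141, -0.1579, 0.2573]
tcp_rot: [[-0.001, 1.0, -0.006], [1.0, 0.001, 0.003], [0.003, -0.006, -1.0]]
wrist_force: [-0.2, 0.1, -1.5]
finger_gap: 0.635
grip_force: 25.0
```

Call:
{"op": "apply_moves", "data": {
  "fingers": [0.5,0.5,0.5],
  "dp": [
    [0,0,0],
    [0,0,0],
    [0,0,0]
  ],
  "turn": [
    [0,0,0],
    [0,0,0],
    [0,0,0]
  ]
}}

```text
time: 24.3
tool_pos: [0.6157, -0.1587, 0.2633]
tcp_rot: [[-0.001, 1.0, 0.003], [1.0, 0.001, -0.001], [-0.001, 0.003, -1.0]]
wrist_force: [-0.6, -0.8, -0.6]
finger_gap: 0.638
grip_force: 25.0
```

```bash
python3 go.py .6142 -.159 .2312
```

```text
24.3 [ 0.6157 -0.1587  0.2633] gap 0.638 dp [-0.0004 -0.0033  0.0641] turn [0.0022 0.0007 0.0005]
```

Call:
{"op": "apply_moves", "data": {
  "fingers": [0.5,0.5,0.5,0.5,0.5],
  "dp": [
    [0,-0.002,0.018],
    [0,-0.002,0.036],
    [0,-0.002,0.05],
    [0,-0.002,0.058],
    [0,-0.002,0.058]
  ],
  "turn": [
    [0,0,0],
    [0,0,0],
    [0,0,0],
    [0,0,0],
    [0,0,0]
  ]
}}

```text
time: 24.8
tool_pos: [0.6138, -0.1586, 0.2307]
tcp_rot: [[-0.001, 1.0, -0.002], [1.0, 0.001, 0.001], [0.001, -0.002, -1.0]]
wrist_force: [0.1, 0.4, -0.7]
finger_gap: 0.637
grip_force: 25.0
```

Call:
{"op": "apply_moves", "data": {
  "fingers": [0.5,0.5,0.5],
  "dp": [
    [0,0,0],
    [0,0,0],
    [0,0,0]
  ],
  "turn": [
    [0,0,0],
    [0,0,0],
    [0,0,0]
  ]
}}

```text
time: 25.1
tool_pos: [0.6144, -0.1587, 0.2327]
tcp_rot: [[-0.001, 1.0, 0.001], [1.0, 0.001, -0.0], [-0.0, 0.001, -1.0]]
wrist_force: [0.2, 0.3, -1.2]
finger_gap: 0.635
grip_force: 25.0
```

```bash
python3 go.py .6142 -.159 .2292; python3 - <<'E'
from h import *
t=bot.get_image("top");s=bot.get_image("side")
b=cv2.resize(s[180:300,350:470],None,fx=3,fy=3);a=cv2.resize(t[100:220,365:485],None,fx=3,fy=3)
cv2.imwrite("pics/g6.png",np.hstack([a,b]))
E
```

```text
25.1 [ 0.6144 -0.1587  0.2327] gap 0.635 dp [-0.0006 -0.0003  0.007 ] turn [0.0006 0.0002 0.0004]
```

View pics/g6.png

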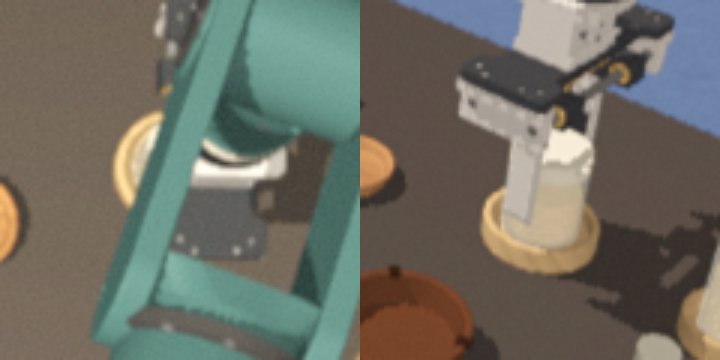

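The thick tube sits centred in the wide well in the side view at (545,235). Lower 3 mm and release.

Call:
{"op": "apply_moves", "data": {
  "fingers": [0.5,0.5,0.5,0.66,0.7],
  "dp": [
    [0,0,0.003],
    [0,0,0.006],
    [0,0,0.0065],
    [0,0,0.0065],
    [0,0,0.0065]
  ],
  "turn": [
    [0,0,0],
    [0,0,0],
    [0,0,0],
    [0,0,0],
    [0,0,0]
  ]
}}

```text
time: 25.7
tool_pos: [0.6143, -0.1587, 0.2291]
tcp_rot: [[-0.001, 1.0, 0.0], [1.0, 0.001, -0.0], [-0.0, 0.0, -1.0]]
wrist_force: [-0.4, -0.1, 0.0]
finger_gap: 0.696
grip_force: 0.0
```

Call:
{"op": "apply_moves", "data": {
  "fingers": [0.8,0.9,1,1,1],
  "dp": [
    [0,0,0],
    [0,0,0],
    [0,0,0],
    [0,0,0],
    [0,0,0]
  ],
  "turn": [
    [0,0,0],
    [0,0,0],
    [0,0,0],
    [0,0,0],
    [0,0,0]
  ]
}}

```text
time: 26.2
tool_pos: [0.6142, -0.1586, 0.2289]
tcp_rot: [[-0.001, 1.0, 0.0], [1.0, 0.001, 0.0], [0.0, 0.0, -1.0]]
wrist_force: [-0.2, -0.2, 0.3]
finger_gap: 0.999
grip_force: 0.0
```

Call:
{"op": "apply_moves", "data": {
  "fingers": [1,1,1,1,1],
  "dp": [
    [0,0,-0.03],
    [0,0,-0.1],
    [0,0,-0.18],
    [0,0,-0.26],
    [0,0,-0.3]
  ],
  "turn": [
    [0,0,0],
    [0,0,0],
    [0,0,0],
    [0,0,0],
    [0,0,0]
  ]
}}

```text
time: 26.7
tool_pos: [0.6143, -0.1586, 0.3856]
tcp_rot: [[-0.001, 1.0, 0.008], [1.0, 0.001, -0.003], [-0.003, 0.008, -1.0]]
wrist_force: [0.4, 0.2, -0.2]
finger_gap: 1.002
grip_force: 0.0
```

Call:
{"op": "apply_moves", "data": {
  "fingers": [1,1,1,1,1],
  "dp": [
    [0.06,0,0],
    [0.15,0,0],
    [0.24,0,0],
    [0.32,0,0],
    [0.36,0,0]
  ],
  "turn": [
    [0,0,0],
    [0,0,0],
    [0,0,0],
    [0,0,0],
    [0,0,0]
  ]
}}

```text
time: 27.2
tool_pos: [0.6136, 0.0245, 0.3806]
tcp_rot: [[-0.004, 1.0, 0.002], [1.0, 0.004, 0.001], [0.001, 0.002, -1.0]]
wrist_force: [0.6, 0.1, 0.3]
finger_gap: 0.997
grip_force: 0.0
```

Call:
{"op": "apply_moves", "data": {
  "fingers": [1,1,1,1,1],
  "dp": [
    [0.06,0,0],
    [0.15,0,0],
    [0.24,0,0],
    [0.3,0,0],
    [0.32,0,0]
  ],
  "turn": [
    [0,0,0],
    [0,0,0],
    [0,0,0],
    [0,0,0],
    [0,0,0]
  ]
}}

```text
time: 27.7
tool_pos: [0.6134, 0.1843, 0.3802]
tcp_rot: [[-0.005, 1.0, 0.001], [1.0, 0.005, 0.001], [0.001, 0.001, -1.0]]
wrist_force: [-0.2, -1.0, -0.1]
finger_gap: 1.001
grip_force: 0.0
```

```bash
python3 - <<'E'
from h import *
t=bot.get_image("top");s=bot.get_image("side")
cv2.imwrite("pics/t7.png",t);cv2.imwrite("pics/s7.png",s)
a=cv2.resize(t[120:260,380:530],None,fx=2.6,fy=2.6);b=cv2.resize(s[200:340,360:510],None,fx=2.6,fy=2.6)
cv2.imwrite("pics/g7.png",np.hstack([a,b]))
m=masks(t)["white"]
for c in comps(m):
    x,y,w,h=cv2.boundingRect(c)
    if 380<x<530 and 120<y<250:
        f=np.zeros_like(m);cv2.drawContours(f,[c],-1,255,-1)
        d=cv2.distanceTransform(f,cv2.DIST_L2,5);ys,xs=np.where(d>d.max()-.3)
        for z in(.1,.092,.08):print(plane("top",xs.mean(),ys.mean(),z).round(4),d.max())
E
```

```text
[ 0.4584 -0.3242  0.1   ] 6.0
[ 0.4587 -0.327   0.092 ] 6.0
[ 0.4593 -0.3313  0.08  ] 6.0
[ 0.6104 -0.3099  0.1   ] 9.799999
[ 0.6119 -0.3127  0.092 ] 9.799999
[ 0.6141 -0.3168  0.08  ] 9.799999
[ 0.6113 -0.1544  0.1   ] 13.181398
[ 0.6128 -0.156   0.092 ] 13.181398
[ 0.615  -0.1585  0.08  ] 13.181398
```

View pics/g7.png

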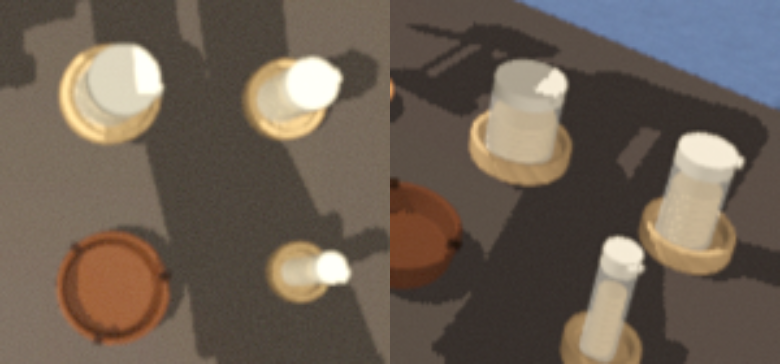

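All three tubes stand upright and centred in their own stands. Their cap centres, at each tube's height, agree with the stand axes within 2 mm. The gripper is clear, so I hand in.

```bash
python3 -c "
from workcell import bot
print(bot.close_job())"
```

```text
the job is handed in; nothing more can be done
None
```

The job is handed in: all three tubes stand upright and released in their matching stands, placed gently and checked in both cameras, with no contact made with the bystanders; the judge's verdict was not returned.

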